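# Refit the dimmer knob of the candle warmer and keep it pressed

## Task

The black dimmer knob has come off the white candle warmer: pick it up, turn it so that its red pointer line points the same way as the red mark on the warmer's dial, so that its D-shaped bore matches the D-shaped shaft, and push it fully onto the shaft. Then press the knob, shaft and all, down to the end of its spring travel and keep it there: finish while your fingers still grip the knob and press it down, do not let go. Leave the candle tins (the red one stands on the warmer's plate), the soaps and the glass candle where they are.

Things in the scene. Friction and masses are not known exactly. Their poses are not given: they have to be found in the camera images.
- knob: Loose black bar knob standing on the table, 60 g, 52 x 28 x 34 mm (its x, y, z), flat sides 28 mm apart across y. Origin: centre of the underside; z up, x along the bar to the end with the red pointer line on top. In the underside a blind D bore on the z axis, 20 mm deep: radius 7.5 mm, flat 3.6 mm from the axis on the +x side, mouth flared 1.8 mm. Goes onto the shaft at one yaw only, within about 8 degrees
- knob_bore_end (a point): Closed end of the knob's bore, on its axis 20 mm above the underside; touches shaft_tip when the knob is fully on. Axes as the knob's
- knob_pointer (a point): Outer part of the red pointer line on the knob's top, 22 mm from the axis along the knob's +x
- warmer: White candle warmer fixed on the table, 130 x 240 x 30 mm (x, y, z) plus a round dark plate of 100 mm at its +y end, top at 35 mm. Origin: centre of its underside, z up. The dial and shaft stand upright 65 mm from the origin along its -y
- shaft_tip (a point): Centre of the top of the steel D-shaft, 61 mm above the table when not pressed. It stands 28 mm out of the grey dial (dial top at 33 mm); radius 7.0 mm, flat 3.0 mm from the axis, tip bevelled 1.5 mm. z up along the shaft, x towards the flat and the dial's red mark: the knob fits when its x points along this x
- dial_mark (a point): Red mark, 8 x 5 mm, on the grey dial (72 mm across) round the shaft, 31 mm from the shaft's axis, on the side of the shaft's flat
- dial (a joint): Turn of the dial with the shaft about the vertical, rad, 0 when the mark points along the warmer's +x, counter-clockwise from above positive; it is stiff (0.6 N m) and need not be turned
- shaft (a joint): How far the shaft is pressed down into the warmer, m: 0 out, 0.006 fully down. A spring pushes it out with 5.6 N at 0, growing to 9.8 N at 0.006, and it comes back up when let go. When fully on and fully pressed the knob's underside is 2 mm above the dial
- tin_red: Red candle tin, 64 mm across, 45 mm tall, loose on the warmer's plate, to be left alone. Origin: centre of its underside
- tin_blue: Blue candle tin, 64 mm across, 45 mm tall, loose on the table, to be left alone. Origin: centre of its underside
- soap_1: Cream wrapped soap bar, 52 x 78 x 26 mm, loose, to be left alone. Origin: centre of its underside
- soap_2: Green-topped soap bar, 52 x 78 x 26 mm, loose, to be left alone. Origin: centre of its underside
- candle: Painted glass candle, 66 mm across, 101 mm tall, loose, to be left alone. Origin: centre of its underside
Things that resemble listed ones, but are neither listed nor needed, are in the scene too. What is meant by the knob is not orange or pink, and is the smaller of those in its own colour.

How it is judged:
By the outcome, as a careful person would: the job done as asked, in the order asked, and still so for the second after the job is handed in, while the arm keeps its last pose, push and grip.
It also fails if it takes over 40 s, if anything falls off the work surface, if the arm or the gripper's body presses on something with over 40 N, if the wrist force passes 120 N, or if a joint passes its speed limit or range.

## Robot

A 6-joint arm with a two-finger parallel gripper is mounted at the origin on a cart in front of the work surface, level with it; the furniture and walls round the work are solid. World frame = base frame: x ahead of the robot, y to its left, z up, the work surface at z = 0. Lengths are in m, angles in degrees, forces in N, time in s.
With the tool pointing down it reaches from about 0.35 to 0.875 m from the base axis. Payload 4.2 kg.
Tool frame: the origin (TCP) lies on the centre line of the jaws, within the pads' length; the fingertips stand 8 mm ahead of it and the grasp point (between the pads) lies 11 mm behind it; z points along the fingers, y is the direction in which the jaws open and shut (so a half turn about z gives the same grasp; the last joint's range is limited). The gripper opens to 87 mm and grips with 3 to 60 N. Pads are 19 mm wide; open, the fingers measure 117 mm over their backs; the gripper's body (75 mm by 190 mm) begins 51 mm behind the grasp point.
Start: joints at [-52.563, 22.042, 0.453, 0, -68.411, -14.817], TCP at [0.24, -0.577, 0.231] pointing down, gripper open.
Joint ranges: [-179.83, 179.83], [-69.29, 118.12], [-61.27, 80.66], [-181.25, 117.63], [-171.15, -9.14], [-177.46, 177.46]. Speed limits (degrees/s): [159.86, 159.86, 180, 180, 180, 180].

## Interface

Orientations are given as a 3x3 rotation matrix whose columns are the frame's x, y, z axes.
In Python, from station import sense, capture, finish_job, recognise gives the robot as it stands.
- The arm moves only by the tool apply_moves, never from a script. Its argument "plan" is a list that holds one entry, the list of rows, each a list of 7 numbers: the opening in per cent of the stroke, from 0 (shut) to 100 (fully open), then the shift along the world's x, y, z in units of 25 mm (1.0 is 25 mm), then the turn, a rotation vector about the world's x, y, z in rad. A call has 1 to 12 rows; each row shifts and turns the pose as measured when the row begins; what a row does not reach is not made up. A row lasts 1/12 s, in which the tool goes at most 41.7 mm and 7.16 degrees, less where a joint would pass 70% of its speed; a pose out of reach is approached as far as the arm can. A call is refused whole if a number of a shift passes 1 or a number of a turn 0.125, either way. A call with a gripper value outside its range is refused whole. The fingers move at their own pace and stop on an object; the grip force is fixed at half the most. Time passes only in rows, so rows that do not move let the fingers close. It gives the time, the measured TCP pose, the force and the opening at its end, in the units of the state.
- sense(): the state, without advancing time (a new reading comes with each control period).
- capture(name): name is "scene" or "side" or "wrist"; returns a dict with "pixels" (420x560x3 uint8, red, green, blue), "depth" (420x560 float32, m along the optical axis (not along the pixel's ray), 0 where there is no reading), "mtx" (3x3 intrinsics, pixels), "distortion" ([k1, k2, p1, p2, k3] as OpenCV has them; the pictures are not rectified), "R" (3x3) and "t" (3): a world point X has camera coordinates R X + t; the wrist camera has in their place "mount" (4x4, takes a point from camera to tool coordinates, whose origin is the TCP and whose axes are the flange's). Camera axes: x right, y down, z forward; pixel columns grow to the right and rows downward; lengths in m; the calibration is good to about 2 mm. A picture is of the moment at which its call begins: read the wrist's pose just before it.
- finish_job(): hands the job in, once; it reports no verdict.
Trained networks look in a picture, given as the dict that the camera call returned (one of the last four; its "shot" number tells which), for a name from the list of things; names that differ only in an ending like _2 or _b are one class to them, and where a whole thing is asked for, a point or a joint stands for the part that bears it (a point fixed in the world has none). Each returns a list of dicts, best first, with "score" (0 to 1); they miss things now and then, are a little off and sometimes report something else, mostly with a low value. They report only what shows in the picture. A call takes as long as a camera call. They do not tell look-alikes from the thing itself.
- recognise(label, picture): "at" ([x, y, z] in m, in the coordinates of the camera as it stood for that picture, good to about 4 mm: the middle of the surface that is visible of it).
The state is a dict: "time_s": time; "joints": joint angles; "joint_velocities": joint speeds; "effort": joint torques, N m; "tcp_pos": TCP position; "ee_rot": TCP orientation; "wrist_force": force on the tool from outside, world axes, zero at the start; "moment": the same for the moment, N m; "gripper_width": opening from 0.0 (shut) to 1.0 (fully open).
Only numpy, scipy, OpenCV 4.12 (cv2) and the standard library are available. Lean on these libraries where they do the work, as an engineer would, in place of code of your own. Each camera call takes 0.05 s, during which the arm holds its last target.

## Working session

There is one attempt and no reset: what is moved stays moved. The work goes in short steps, Python scripts to look and compute and a tool call to move; the robot and the scene stay as the last step left them, time stands still between calls to the robot, and variables do not carry over. Pictures are saved under pics/ and viewed, and the job is handed in when it is done.

Besides the shell and the picture viewer there is one more tool, called after "Emit:" by a JSON object that holds its "method" and its "body". apply_moves: Moves the arm, as the interface text tells. Its arguments: {"type":"object","properties":{"plan":{"type":"array","items":{"type":"array","items":{"type":"array","items":{"type":"number"}}}}},"required":["plan"]}

```bash
mkdir -p pics; ls
cat > h.py <<'E'
import numpy as np, cv2, pickle
from station import sense, capture, finish_job, recognise
def save(n,im,s=1):
    im=cv2.cvtColor(im,cv2.COLOR_RGB2BGR)
    if s!=1: im=cv2.resize(im,None,fx=s,fy=s,interpolation=cv2.INTER_CUBIC)
    cv2.imwrite('pics/'+n,im)
def pose(c,s=None):
    # cam->world R,t
    if 'R' in c and c['R'] is not None: R=np.array(c['R']).T; return R,-R@np.array(c['t'])
    M=np.array(c['mount']); T=np.eye(4); T[:3,:3]=s['ee_rot'];T[:3,3]=s['tcp_pos']; W=T@M; return W[:3,:3],W[:3,3]
def ray(c,uv):
    return cv2.undistortPoints(np.array(uv,float).reshape(-1,1,2),np.array(c['mtx']),np.array(c['distortion'])).reshape(-1,2)
def onz(c,uv,z,s=None):
    R,t=pose(c,s); r=ray(c,uv); d=np.c_[r,np.ones(len(r))]@R.T
    return t+d*((z-t[2])/d[:,2])[:,None]
def bydepth(c,uv,s=None):
    R,t=pose(c,s); r=ray(c,uv); uv=np.array(uv,int).reshape(-1,2); z=c['depth'][uv[:,1],uv[:,0]]
    return (np.c_[r,np.ones(len(r))]*z[:,None])@R.T+t
E
python3 - <<'E'
from h import *
s=sense(); print({k:np.round(v,3).tolist() for k,v in s.items()})
for n in ['scene','side','wrist']:
    c=capture(n); save(n+'0.png',c['pixels']); pickle.dump((c,s),open(n+'0.pkl','wb'))
    R,t=pose(c,s); print(n,t.round(3))
    for l in ['knob','shaft_tip','dial_mark','knob_pointer','warmer','candle','tin_red']:
        try:
            for r in recognise(l,c)[:4]:
                print(l,round(r['score'],2),(R@np.array(r['at'])+t).round(3))
        except Exception as e: print(l,e)
E
```

```text
pics
{'time_s': 0.0, 'joints': [-52.563, 22.091, 0.379, -0.029, -68.41, -14.816], 'joint_velocities': [0.113, 0.079, 0.086, 0.03, 0.034, -0.012], 'effort': [0.0, -39.067, 18.74, 4.22, 0.011, -0.0], 'tcp_pos': [0.24, -0.576, 0.229], 'ee_rot': [[-0.923, -0.384, -0.001], [-0.384, 0.923, 0.002], [0.0, 0.002, -1.0]], 'wrist_force': [-0.013, 0.417, 0.864], 'moment': [0.013, 0.057, -0.008], 'gripper_width': 0.998}
scene [-0.334  1.06   0.866]
knob 0.74 [ 0.475 -0.177  0.021]
knob 0.61 [ 0.411 -0.046  0.033]
knob 0.57 [ 0.521 -0.099  0.024]
knob 0.53 [ 0.367 -0.147  0.031]
dial_mark 0.49 [0.506 0.114 0.035]
knob_pointer 0.85 [ 0.409 -0.048  0.04 ]
knob_pointer 0.63 [ 0.52  -0.097  0.021]
knob_pointer 0.63 [ 0.37  -0.143  0.034]
knob_pointer 0.59 [ 0.478 -0.183  0.025]
warmer 0.69 [0.477 0.176 0.028]
candle 0.92 [0.521 0.453 0.067]
tin_red 0.58 [0.494 0.256 0.074]
side [0.197 1.292 0.621]
knob 0.72 [ 0.376 -0.133  0.024]
knob 0.7 [ 0.486 -0.176  0.022]
knob 0.65 [ 0.523 -0.099  0.021]
knob 0.58 [ 0.416 -0.034  0.034]
shaft_tip 0.51 [0.507 0.115 0.046]
dial_mark 0.7 [0.504 0.109 0.031]
knob_pointer 0.87 [ 0.378 -0.143  0.026]
knob_pointer 0.64 [0.505 0.114 0.03 ]
knob_pointer 0.59 [ 0.522 -0.098  0.023]
knob_pointer 0.58 [ 0.418 -0.032  0.031]
warmer 0.72 [0.482 0.234 0.028]
warmer 0.49 [ 0.526 -0.098  0.021]
warmer 0.23 [0.504 0.112 0.033]
candle 0.71 [0.528 0.466 0.065]
tin_red 0.64 [0.502 0.26  0.074]
wrist [ 0.168 -0.606  0.385]
```

View pics/scene0.png

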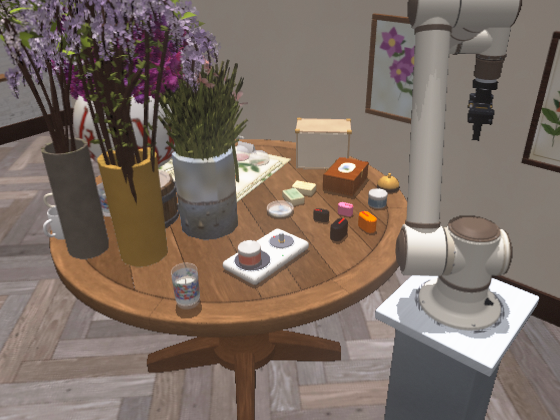

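View pics/side0.png

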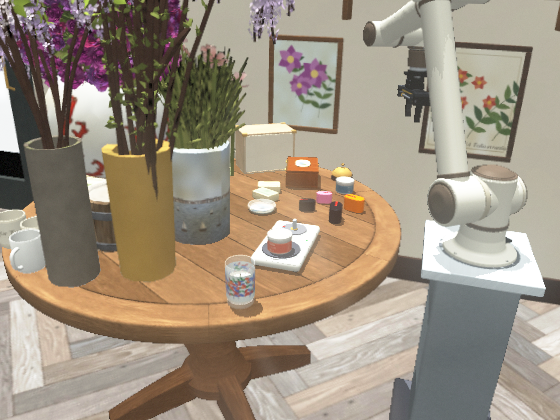

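View pics/wrist0.png

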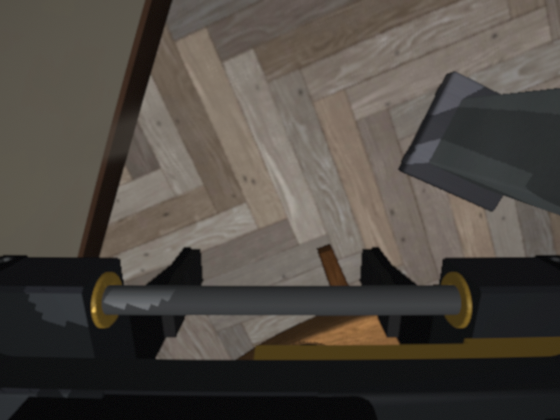

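Run:
```python
from h import *
a=pickle.load(open('scene0.pkl','rb'))[0]; b=pickle.load(open('side0.pkl','rb'))[0]
A=cv2.resize(a['pixels'][180:280,220:400],None,fx=4.4,fy=4.4,interpolation=cv2.INTER_CUBIC)[:,:800]
save('c1.png',A)
save('c2.png',cv2.resize(b['pixels'][170:270,240:400],None,fx=5,fy=5,interpolation=cv2.INTER_CUBIC))
for n,c,pts in(('scene',a,[(321,215),(339,229),(345,209),(367,221),(281,236)]),('side',b,[(307,205),(335,212),(324,197),(354,204),(295,224)])):
    print(bydepth(c,pts).round(3).tolist())
```

```text
[[0.512, -0.095, 0.024], [0.4, -0.037, 0.043], [0.474, -0.176, 0.024], [0.364, -0.136, 0.039], [0.501, 0.114, 0.051]]
[[0.52, -0.096, 0.017], [0.416, -0.024, 0.038], [0.481, -0.174, 0.02], [0.375, -0.134, 0.026], [0.503, 0.114, 0.046]]
```

View pics/c1.png

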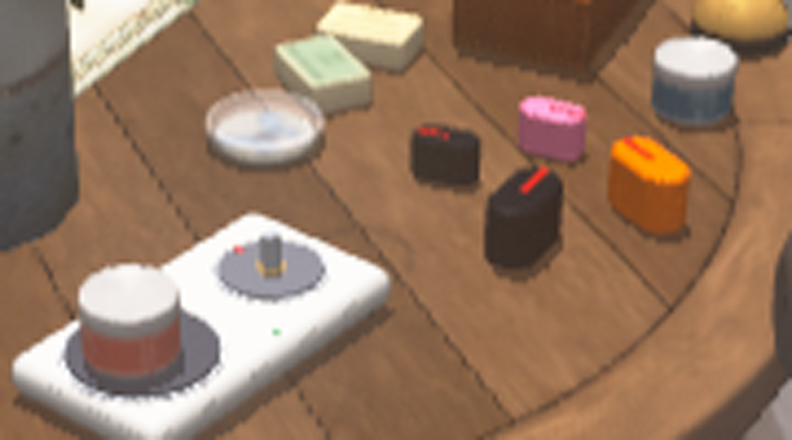

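View pics/c2.png

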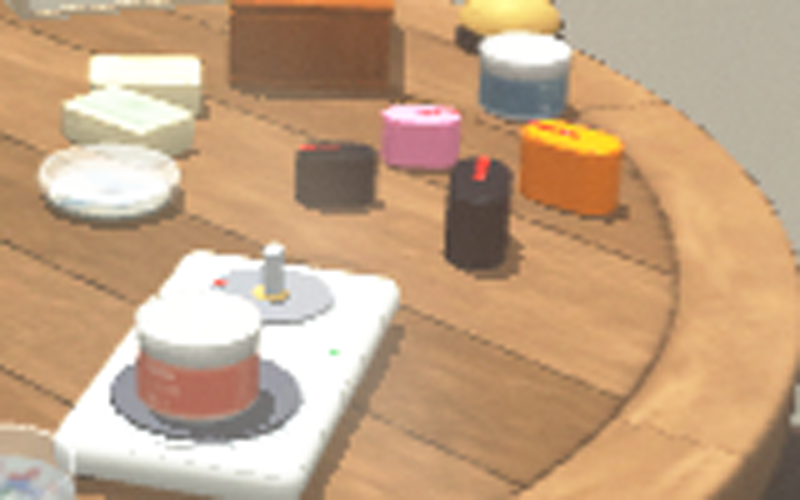

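Run:
```python
from h import *
a=pickle.load(open('scene0.pkl','rb'))[0]; b=pickle.load(open('side0.pkl','rb'))[0]; w,s=pickle.load(open('wrist0.pkl','rb'))
print(np.array(w['mount']).round(3).tolist(), np.array(w['mtx']).round(1).tolist())
def comps(c,x0,x1,y0,y1,zz):
    p=c['pixels'].astype(int); m=((p[...,0]>130)&(p[...,1]<90)&(p[...,2]<100)).astype(np.uint8)
    M=np.zeros_like(m);M[y0:y1,x0:x1]=m[y0:y1,x0:x1]
    n,l,st,ce=cv2.connectedComponentsWithStats(M)
    for i in range(1,n): print(st[i][4],ce[i].round(1),onz(c,[ce[i]],zz)[0].round(4))
comps(a,265,330,200,245,.034); print(); comps(b,275,325,195,235,.034)
print(onz(a,[(281.3,236-2)],.061), onz(b,[(240+274/5,170+250/5)],.061))
```

```text
[[-0.001, -0.96, -0.279, 0.078], [1.0, -0.0, -0.001, 0.001], [0.001, -0.279, 0.96, -0.156], [0.0, 0.0, 0.0, 1.0]] [[323.8, 0.0, 280.9], [0.0, 323.8, 213.3], [0.0, 0.0, 1.0]]
8 [317.  209.4] [ 0.533  -0.1013  0.034 ]
2 [321.  210.5] [ 0.5186 -0.1038  0.034 ]

[[0.49721916 0.11667542 0.061     ]] [[0.50194667 0.11975277 0.061     ]]
```

Emit:
{"method": "apply_moves", "body": {"plan": [[[100, 0.56, 0.96, 0.1, 0, 0, -0.02], [100, 0.56, 0.96, 0.1, 0, 0, -0.02], [100, 0.56, 0.96, 0.1, 0, 0, -0.02], [100, 0.56, 0.96, 0, 0, 0, -0.02], [100, 0.56, 0.96, 0, 0, 0, -0.02], [100, 0.56, 0.96, 0, 0, 0, -0.02], [100, 0.56, 0.96, 0, 0, 0, -0.02], [100, 0.56, 0.96, 0, 0, 0, -0.02], [100, 0.56, 0.96, 0, 0, 0, -0.02], [100, 0.56, 0.96, 0, 0, 0, -0.02], [100, 0.56, 0.96, 0, 0, 0, -0.02], [100, 0.56, 0.96, 0, 0, 0, -0.02]]]}}

```text
time_s: 2.2
tcp_pos: [0.4111, -0.2801, 0.2383]
ee_rot: [[-0.991, -0.133, 0.002], [-0.133, 0.991, -0.002], [-0.002, -0.002, -1.0]]
wrist_force: [1.0, -0.1, -0.2]
gripper_width: 0.999
```

Emit:
{"method": "apply_moves", "body": {"plan": [[[100, 0.56, 0.94, 0, 0, 0, -0.017], [100, 0.56, 0.94, 0, 0, 0, -0.017], [100, 0.56, 0.94, 0, 0, 0, -0.017], [100, 0.56, 0.94, 0, 0, 0, -0.017], [100, 0.56, 0.94, 0, 0, 0, -0.017], [100, 0.56, 0.94, 0, 0, 0, -0.017], [100, 0.56, 0.94, 0, 0, 0, -0.017], [100, 0.3, 0.5, 0, 0, 0, -0.017], [100, 0, 0, 0, 0, 0, 0]]]}}

```text
time_s: 2.95
tcp_pos: [0.5232, -0.0892, 0.2407]
ee_rot: [[-1.0, 0.004, 0.008], [0.004, 1.0, -0.003], [-0.008, -0.003, -1.0]]
wrist_force: [0.3, -1.6, -0.3]
gripper_width: 0.998
```

Run:
```python
from h import *
s=sense(); c=capture('wrist'); pickle.dump((c,s),open('w1.pkl','wb')); save('w1.png',c['pixels'],1.4); print(s['tcp_pos'],s['joints'])
```

```text
[ 0.52321269 -0.08924582  0.2406561 ] [  7.9739747   12.17183793 -12.23904388   0.2467161  -65.14974921
 -98.31370275]
```

View pics/w1.png

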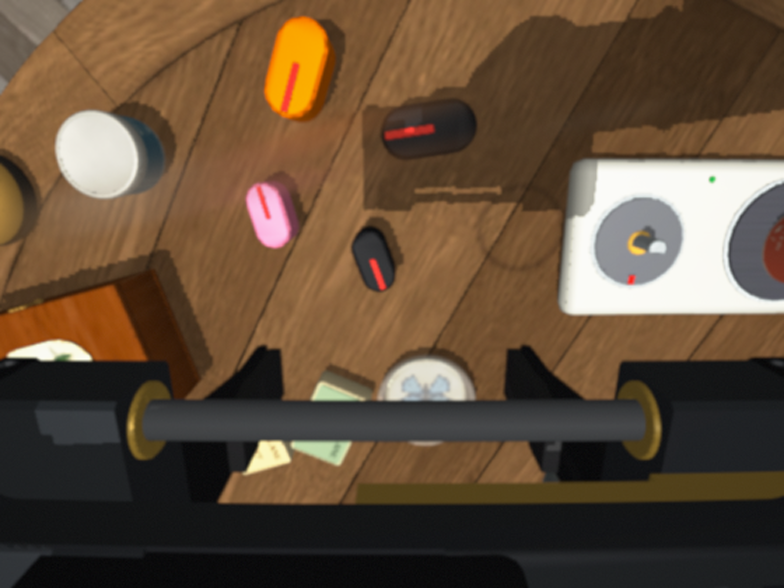

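Run:
```python
from h import *
c,s=pickle.load(open('w1.pkl','rb'))
p=c['pixels']
save('w1k.png',cv2.resize(p[150:220,240:300],None,fx=8,fy=8,interpolation=cv2.INTER_CUBIC))
save('w1s.png',cv2.resize(p[130:220,410:500],None,fx=6,fy=6,interpolation=cv2.INTER_CUBIC))
q=p.astype(int); hsv=cv2.cvtColor(p,cv2.COLOR_RGB2HSV)
def cc(m,x0,x1,y0,y1):
    M=np.zeros(m.shape,np.uint8);M[y0:y1,x0:x1]=m[y0:y1,x0:x1]
    n,l,st,ce=cv2.connectedComponentsWithStats(M); i=1+np.argmax(st[1:,4]); ys,xs=np.where(l==i); return np.c_[xs,ys].astype(float)
red=(q[...,0]>120)&(q[...,1]<70)&(q[...,2]<70)
for nm,b,z in (('ptr',(240,300,150,220),.034),('mark',(430,470,190,215),.033)):
    P=cc(red,*b); W=onz(c,P,z,s); print(nm,len(P),P.mean(0),W.mean(0).round(4))
    if nm=='ptr':
        u,S,vt=np.linalg.svd(W[:,:2]-W[:,:2].mean(0)); print('axis',np.degrees(np.arctan2(*vt[0][::-1])))
# knob mask: dark or red within box, z depth >0.03
ys,xs=np.mgrid[150:220,240:300]; uv=np.c_[xs.ravel(),ys.ravel()]
W=bydepth(c,uv,s); m=(W[:,2]>.028)&(W[:,2]<.045); T=W[m]; print(len(T),np.median(T[:,2]),T.mean(0))
r=cv2.minAreaRect((T[:,:2]*1000).astype(np.float32)); print('rect',r)
T2=onz(c,uv[m],.034,s); print(cv2.minAreaRect((T2[:,:2]*1000).astype(np.float32)))
ys,xs=np.mgrid[150:200,440:490]; uv=np.c_[xs.ravel(),ys.ravel()]
W=bydepth(c,uv,s); m=(W[:,2]>.055)&(W[:,2]<.07); print('tip',m.sum(),W[m].mean(0),np.median(W[m],0),uv[m].mean(0),onz(c,[uv[m].mean(0)],.061,s))
# dial ellipse: grey
ys,xs=np.mgrid[130:220,410:500]; uv=np.c_[xs.ravel(),ys.ravel()]; W=bydepth(c,uv,s)
g=hsv[uv[:,1],uv[:,0]]; m=(g[:,2]>80)&(g[:,2]<160)&(g[:,1]<50)&(abs(W[:,2]-.033)<.006)
hull=cv2.convexHull(uv[m].astype(np.int32))[:,0].astype(float); print('dial',m.sum(), cv2.minEnclosingCircle((onz(c,hull,.033,s)[:,:2]*1000).astype(np.float32)))
```

```text
ptr 93 [269.69892473 196.10752688] [ 0.532  -0.1029  0.034 ]
axis 19.32583122627446
mark 13 [450.38461538 199.15384615] [0.5365 0.1071 0.033 ]
989 0.035650411797423065 [ 0.52005505 -0.10709695  0.03552037]
rect ((520.9854736328125, -107.30441284179688), (51.51654052734375, 28.183900833129883), 19.419408798217773)
((520.6802368164062, -107.07559204101562), (51.808685302734375, 28.421794891357422), 19.170015335083008)
tip 141 [0.50327929 0.10679912 0.06111902] [0.50315933 0.10651314 0.06193196] [467.75886525 175.07092199] [[0.50330103 0.10688066 0.061     ]]
dial 2554 ((492.6640625, 94.8634262084961), 53.63962936401367)
```

View pics/w1k.png

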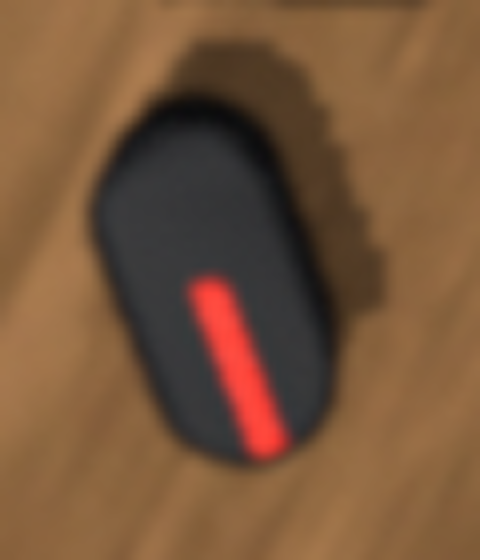

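View pics/w1s.png

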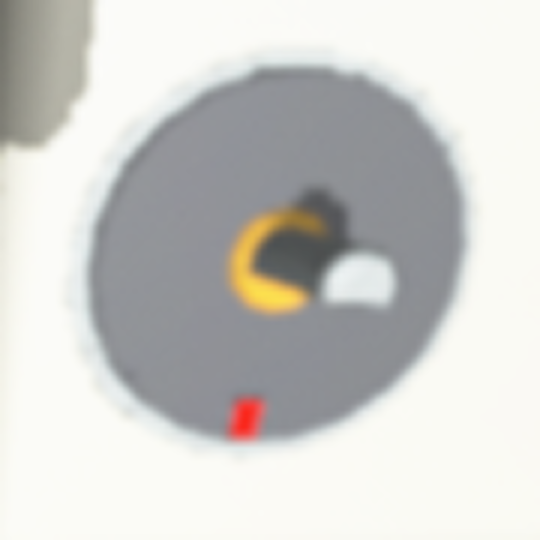

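Emit:
{"method": "apply_moves", "body": {"plan": [[[70, -0.1, -0.7, -0.7, 0, 0, 0.084], [70, 0, 0, -0.8, 0, 0, 0.084], [70, 0, 0, -0.8, 0, 0, 0.084], [70, 0, 0, -0.8, 0.003, 0.008, 0.084], [70, 0, 0, -0.8, 0, 0, 0], [70, 0, 0, -0.8, 0, 0, 0], [70, 0, 0, -0.5, 0, 0, 0], [70, 0, 0, 0, 0, 0, 0], [70, 0, 0, 0, 0, 0, 0]]]}}

```text
time_s: 3.75
tcp_pos: [0.5165, -0.1148, 0.1088]
ee_rot: [[-0.941, -0.34, 0.005], [-0.34, 0.941, 0.004], [-0.006, 0.002, -1.0]]
wrist_force: [0.6, -0.2, -0.4]
gripper_width: 0.7
```

Run:
```python
from h import *
s=sense(); c=capture('wrist'); pickle.dump((c,s),open('w2.pkl','wb')); save('w2.png',c['pixels'],1.0); print(s['tcp_pos'],s['ee_rot'].round(4) if hasattr(s['ee_rot'],'round') else s['ee_rot'])
p=c['pixels']; q=p.astype(int)
red=((q[...,0]>120)&(q[...,1]<70)&(q[...,2]<70)).astype(np.uint8)
n,l,st,ce=cv2.connectedComponentsWithStats(red)
for i in range(1,n):
    if st[i][4]>30:
        ys,xs=np.where(l==i); W=onz(c,np.c_[xs,ys],.034,s)[:,:2]; vt=np.linalg.svd(W-W.mean(0))[2]
        print(ce[i].round(1),st[i][4],W.mean(0).round(4),np.degrees(np.arctan2(*vt[0][::-1])).round(1))
ys,xs=np.mgrid[0:420,0:560]; uv=np.c_[xs.ravel(),ys.ravel()]; W=bydepth(c,uv,s); m=(W[:,2]>.029)&(W[:,2]<.042)&(np.hypot(W[:,0]-.521,W[:,1]+.107)<.035)
T=W[m]; print(len(T),np.median(T[:,2]),cv2.minAreaRect((onz(c,uv[m],.034,s)[:,:2]*1000).astype(np.float32)))
```

```text
[ 0.51646626 -0.11480432  0.1087534 ] [[-0.9406 -0.3396  0.0046]
 [-0.3396  0.9406  0.0041]
 [-0.0057  0.0023 -1.    ]]
[286.1   5.6] 71 [ 0.3771 -0.1611] -27.8
[298.2  45.2] 281 [ 0.3961 -0.1459] -24.5
[382.7 121.2] 519 [ 0.4208 -0.0743] 98.0
[288.5 249.6] 240 [ 0.5321 -0.1025] 19.3
2148 0.0356021604291451 ((520.5309448242188, -106.95549011230469), (52.33708190917969, 27.613962173461914), 19.25442123413086)
```

View pics/w2.png

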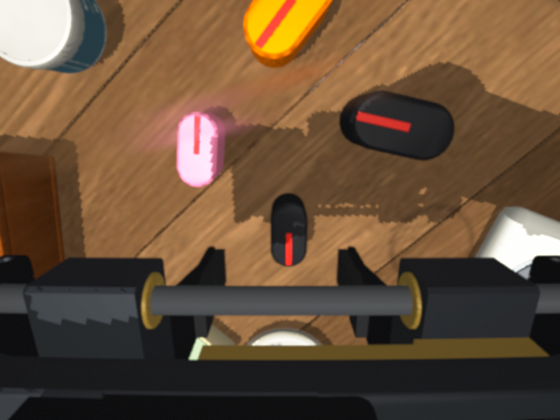

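Emit:
{"method": "apply_moves", "body": {"plan": [[[70, 0.16, 0.32, -0.6, 0.003, 0.005, -0.01], [70, 0, 0, -0.7, 0, 0, 0], [70, 0, 0, -0.6, 0, 0, 0], [70, 0, 0, -0.3, 0, 0, 0], [70, 0, 0, 0, 0, 0, 0]]]}}

```text
time_s: 4.22
tcp_pos: [0.5253, -0.1079, 0.0596]
ee_rot: [[-0.944, -0.329, 0.015], [-0.329, 0.944, 0.007], [-0.017, 0.002, -1.0]]
wrist_force: [0.2, -0.7, -0.6]
gripper_width: 0.702
```

Emit:
{"method": "apply_moves", "body": {"plan": [[[70, -0.1, 0.04, -0.3, -0.004, 0.01, 0], [70, -0.08, 0, -0.3, 0, 0, 0], [70, 0, 0, -0.3, 0, 0, 0], [70, 0, 0, 0, 0, 0, 0], [70, 0, 0, 0, 0, 0, 0]]]}}

```text
time_s: 4.63
tcp_pos: [0.5227, -0.1071, 0.0387]
ee_rot: [[-0.944, -0.33, 0.011], [-0.33, 0.944, 0.003], [-0.011, -0.001, -1.0]]
wrist_force: [0.2, -0.3, 1.1]
gripper_width: 0.699
```

Emit:
{"method": "apply_moves", "body": {"plan": [[[70, -0.08, 0, -0.25, -0.003, 0.011, 0], [70, 0, 0, -0.25, 0, 0, 0], [70, 0, 0, -0.25, 0, 0, 0], [70, 0, 0, -0.2, 0, 0, 0], [70, 0, 0, 0, 0, 0, 0]]]}}

```text
time_s: 5.05
tcp_pos: [0.5211, -0.1071, 0.0132]
ee_rot: [[-0.944, -0.33, 0.0], [-0.33, 0.944, -0.001], [0.0, -0.001, -1.0]]
wrist_force: [-0.3, 0.4, -0.4]
gripper_width: 0.702
```

Well aligned; close the fingers.

Emit:
{"method": "apply_moves", "body": {"plan": [[[0, 0, 0, 0, 0, 0, 0], [0, 0, 0, 0, 0, 0, 0], [0, 0, 0, 0, 0, 0, 0], [0, 0, 0, 0, 0, 0, 0], [0, 0, 0, 0, 0, 0, 0], [0, 0, 0, 0, 0, 0, 0], [0, 0, 0, 0, 0, 0, 0], [0, 0, 0, 0, 0, 0, 0], [0, 0, 0, 0, 0, 0, 0], [0, 0, 0, 0, 0, 0, 0]]]}}

```text
time_s: 5.88
tcp_pos: [0.5213, -0.1071, 0.0134]
ee_rot: [[-0.944, -0.33, 0.001], [-0.33, 0.944, -0.001], [-0.001, -0.001, -1.0]]
wrist_force: [-0.4, 0.5, -0.3]
gripper_width: 0.319
```

Emit:
{"method": "apply_moves", "body": {"plan": [[[0, 0, 0, 0.4, 0, 0, 0], [0, 0, 0, 0.8, 0, 0, 0], [0, 0, 0, 0.9, 0, 0, 0], [0, 0, 0, 0.9, 0, 0, 0], [0, 0, 0.3, 0.9, 0, 0, 0], [0, -0.1, 0.8, 0.8, 0, 0, -0.05], [0, -0.1, 0.9, 0.5, 0, 0, -0.06], [0, -0.1, 0.9, 0.4, 0, 0, -0.06], [0, -0.1, 0.9, 0, 0, 0, -0.06], [0, -0.1, 0.9, 0, 0, 0, -0.06], [0, -0.1, 0.9, 0, 0, 0, -0.04], [0, 0, 0.9, 0, 0, 0, 0]]]}}

```text
time_s: 6.88
tcp_pos: [0.5028, 0.058, 0.169]
ee_rot: [[-1.0, 0.019, 0.006], [0.019, 1.0, 0.005], [-0.006, 0.005, -1.0]]
wrist_force: [0.2, -0.7, 0.2]
gripper_width: 0.317
```

Emit:
{"method": "apply_moves", "body": {"plan": [[[0, 0, 0.9, 0, 0, 0, 0], [0, 0, 0.3, 0, 0, 0, 0], [0, 0, 0, 0, 0, 0, 0], [0, 0, 0, 0, 0, 0, 0]]]}}

```text
time_s: 7.22
tcp_pos: [0.5023, 0.0927, 0.1724]
ee_rot: [[-1.0, 0.013, 0.01], [0.013, 1.0, 0.007], [-0.01, 0.007, -1.0]]
wrist_force: [-0.4, 0.6, 0.1]
gripper_width: 0.318
```

Run:
```python
from h import *
s=sense(); c=capture('wrist'); pickle.dump((c,s),open('w3.pkl','wb')); save('w3.png',c['pixels'],1.0); print(s['tcp_pos'],s['gripper_width'],s['joints'].round(1))
```

```text
[0.50228296 0.0926902  0.17236996] 0.3183839437002044 [ 2.860e+01  1.370e+01 -2.070e+01 -1.000e-01 -5.490e+01 -1.193e+02]
```

View pics/w3.png

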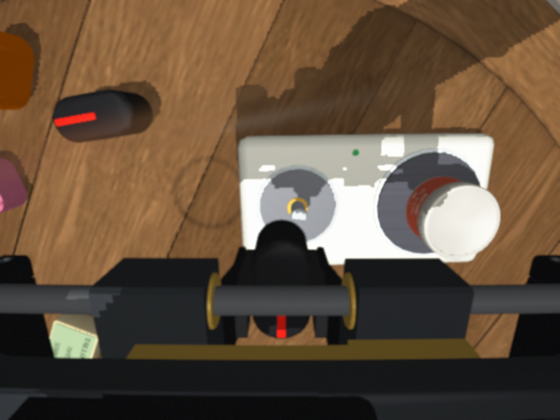

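Run:
```python
from h import *
for f,box in (('w1',(415,490,135,208)),('w3',(250,345,160,232))):
    c,s=pickle.load(open(f+'.pkl','rb')); p=c['pixels']; hsv=cv2.cvtColor(p,cv2.COLOR_RGB2HSV)
    x0,x1,y0,y1=box
    ys,xs=np.mgrid[y0:y1,x0:x1]; uv=np.c_[xs.ravel(),ys.ravel()]; g=hsv[uv[:,1],uv[:,0]].astype(int)
    m=(g[:,2]>90)&(g[:,2]<175)&(g[:,1]<45)
    M=np.zeros(p.shape[:2],np.uint8); M[uv[m][:,1],uv[m][:,0]]=255
    n,l,st,ce=cv2.connectedComponentsWithStats(M); i=1+np.argmax(st[1:,4]); k=(l==i).astype(np.uint8)
    ct=max(cv2.findContours(k,0,1)[0],key=cv2.contourArea)[:,0].astype(float)
    W=onz(c,ct,.033,s)[:,:2]*1000
    # robust circle r=36
    from scipy.optimize import least_squares
    r=least_squares(lambda a:np.hypot(W[:,0]-a[0],W[:,1]-a[1])-36,W.mean(0),loss='cauchy',f_scale=.5)
    r2=least_squares(lambda a:np.hypot(W[:,0]-a[0],W[:,1]-a[1])-a[2],[*W.mean(0),36],loss='cauchy',f_scale=.5)
    print(f,st[i],'circle',r.x,r2.x)
    save(f+'d.png',cv2.resize(p[y0-5:y1+5,x0-5:x1+5],None,fx=6,fy=6,interpolation=cv2.INTER_CUBIC))
    W=bydepth(c,uv,s); mm=(W[:,2]>.055)&(W[:,2]<.066); 
    if mm.sum(): print('tip',mm.sum(),onz(c,[uv[mm].mean(0)],.061,s)*1000, np.median(W[mm],0))
    y=(g[:,0]>15)&(g[:,0]<32)&(g[:,1]>120)&(g[:,2]>150); print('ring',y.sum(),cv2.minEnclosingCircle((onz(c,uv[y],.033,s)[:,:2]*1000).astype(np.float32)))
    q=p.astype(int); red=((q[...,0]>150)&(q[...,1]<90)&(q[...,2]<90))[y0:y1,x0:x1]
    yy,xx=np.where(red); 
    if len(xx): print('mark',len(xx),onz(c,[(xx.mean()+x0,yy.mean()+y0)],.033,s)*1000)
c,s=pickle.load(open('w3.pkl','rb')); q=c['pixels'].astype(int); red=((q[...,0]>150)&(q[...,1]<80)&(q[...,2]<80)); yy,xx=np.where(red[220:,200:360]); print('ptr',xx.mean()+200,yy.mean()+220,onz(c,[(xx.mean()+200,yy.mean()+220)],s['tcp_pos'][2]-.0134+.034,s), s['ee_rot'].round(4))
```

```text
w1 [ 425  141   62   62 2630] circle [505.96122411 107.97099234] [505.36874669 108.61603812  35.03541663]
tip 141 [[503.30102951 106.88065991  61.        ]] [0.50315933 0.10651314 0.06193196]
ring 87 ((506.5096435546875, 108.72370910644531), 9.112143516540527)
mark 19 [[536.54640722 107.2075954   33.        ]]
w3 [ 260  165   75   67 2630] circle [502.00709934 107.69826323] [498.5209302  111.27552535  32.36680509]
tip 183 [[503.32744465 108.30121622  61.        ]] [0.5029398  0.108286   0.06240835]
ring 89 ((505.82562255859375, 108.60431671142578), 9.311677932739258)
ptr 280.9509202453988 327.58895705521473 [[0.52172474 0.0922284  0.19296996]] [[-0.9999  0.0128  0.0099]
 [ 0.0128  0.9999  0.0067]
 [-0.0098  0.0069 -0.9999]]
```

View pics/w3d.png

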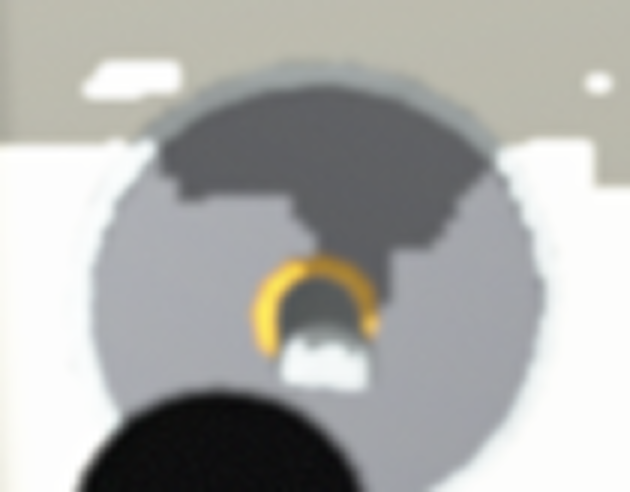

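Emit:
{"method": "apply_moves", "body": {"plan": [[[0, 0.14, 0.5, -0.3, -0.006, 0.01, -0.026], [0, 0, 0.1, -0.6, 0, 0, 0], [0, 0, 0, -0.6, 0, 0, 0], [0, 0, 0, -0.6, 0, 0, 0], [0, 0, 0, -0.4, 0, 0, 0], [0, 0, 0, -0.2, 0, 0, 0], [0, 0, 0, 0, 0, 0, 0]]]}}

```text
time_s: 7.85
tcp_pos: [0.5065, 0.1003, 0.104]
ee_rot: [[-0.999, 0.05, 0.001], [0.05, 0.999, 0.0], [-0.001, 0.0, -1.0]]
wrist_force: [0.1, 0.7, -0.1]
gripper_width: 0.319
```

Emit:
{"method": "apply_moves", "body": {"plan": [[[0, -0.02, 0.3, -0.2, 0, 0, 0.01], [0, 0, 0, -0.2, 0, 0, 0], [0, 0, 0, -0.1, 0, 0, 0], [0, 0, 0, 0, 0, 0, 0], [0, 0, 0, 0, 0, 0, 0]]]}}

```text
time_s: 8.27
tcp_pos: [0.5072, 0.1075, 0.0921]
ee_rot: [[-0.999, 0.041, 0.004], [0.041, 0.999, 0.001], [-0.004, 0.001, -1.0]]
wrist_force: [0.1, 0.1, -0.0]
gripper_width: 0.321
```

Run:
```python
from h import *
s=sense(); print(s['tcp_pos'],s['ee_rot'].round(3).tolist())
for n in ('scene','side','wrist'):
    c=capture(n); pickle.dump((c,s),open(n+'4.pkl','wb'))
    if n=='scene': A=cv2.resize(c['pixels'][205:285,225:325],None,fx=4,fy=4,interpolation=cv2.INTER_CUBIC)
    if n=='side': B=cv2.resize(c['pixels'][190:270,245:345],None,fx=4,fy=4,interpolation=cv2.INTER_CUBIC)
    if n=='wrist': save('w4.png',c['pixels'])
save('ss4.png',np.hstack([A,B]))
```

```text
[0.50723692 0.10754595 0.09208204] [[-0.999, 0.041, 0.004], [0.041, 0.999, 0.001], [-0.004, 0.001, -1.0]]
```

View pics/ss4.png

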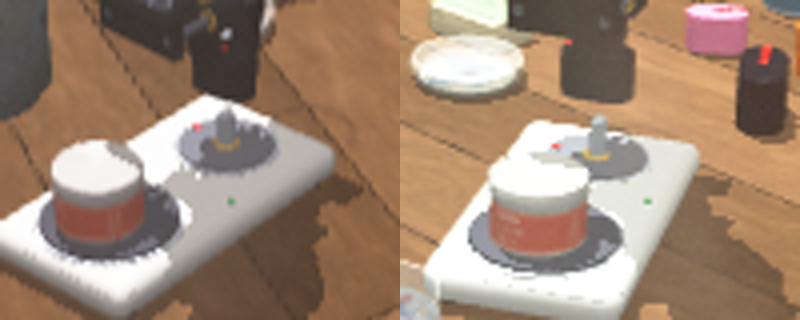

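View pics/w4.png

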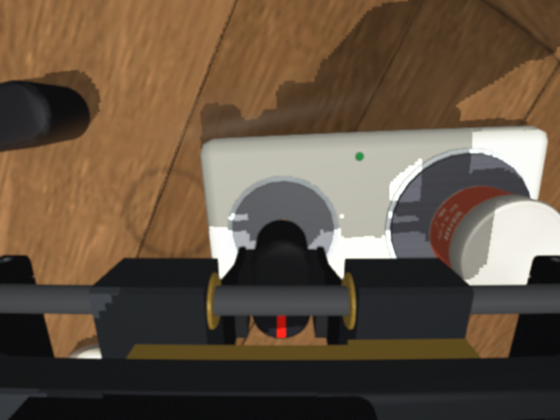

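Emit:
{"method": "apply_moves", "body": {"plan": [[[0, -0.05, 0.01, -0.2, -0.001, 0.004, 0], [0, 0, 0, -0.2, 0, 0, 0], [0, 0, 0, -0.2, 0, 0, 0], [0, 0, 0, -0.1, 0, 0, 0], [0, 0, 0, 0, 0, 0, 0]]]}}

```text
time_s: 8.83
tcp_pos: [0.5061, 0.108, 0.0735]
ee_rot: [[-0.999, 0.041, 0.001], [0.041, 0.999, 0.001], [-0.001, 0.001, -1.0]]
wrist_force: [-0.8, 0.3, -0.7]
gripper_width: 0.321
```

Emit:
{"method": "apply_moves", "body": {"plan": [[[0, 0, 0, -0.1, 0, 0, 0], [0, 0, 0, -0.1, 0, 0, 0], [0, 0, 0, -0.1, 0, 0, 0], [0, 0, 0, 0, 0, 0, 0]]]}}

```text
time_s: 9.17
tcp_pos: [0.5059, 0.1082, 0.0649]
ee_rot: [[-0.999, 0.041, 0.0], [0.041, 0.999, 0.001], [-0.0, 0.001, -1.0]]
wrist_force: [0.0, 0.1, 0.2]
gripper_width: 0.32
```

Emit:
{"method": "apply_moves", "body": {"plan": [[[0, 0, 0, -0.1, 0, 0, 0], [0, 0, 0, -0.1, 0, 0, 0], [0, 0, 0, -0.1, 0, 0, 0], [0, 0, 0, 0, 0, 0, 0]]]}}

```text
time_s: 9.5
tcp_pos: [0.506, 0.1082, 0.0567]
ee_rot: [[-0.999, 0.041, 0.001], [0.041, 0.999, 0.001], [-0.001, 0.001, -1.0]]
wrist_force: [-0.2, -0.2, -0.6]
gripper_width: 0.317
```

Emit:
{"method": "apply_moves", "body": {"plan": [[[0, 0, 0, -0.1, 0, 0, 0], [0, 0, 0, -0.1, 0, 0, 0], [0, 0, 0, 0, 0, 0, 0]]]}}

```text
time_s: 9.75
tcp_pos: [0.5063, 0.1084, 0.0523]
ee_rot: [[-0.999, 0.04, 0.001], [0.04, 0.999, 0.001], [-0.001, 0.001, -1.0]]
wrist_force: [-2.3, 0.2, 6.1]
gripper_width: 0.319
```

Emit:
{"method": "apply_moves", "body": {"plan": [[[0, 0, 0, -0.1, 0, 0, 0], [0, 0, 0, -0.1, 0, 0, 0], [0, 0, 0, 0, 0, 0, 0]]]}}

```text
time_s: 10.0
tcp_pos: [0.5063, 0.1084, 0.0495]
ee_rot: [[-0.999, 0.039, 0.001], [0.039, 0.999, 0.0], [-0.001, 0.0, -1.0]]
wrist_force: [-3.1, 0.8, 7.4]
gripper_width: 0.322
```

Emit:
{"method": "apply_moves", "body": {"plan": [[[0, 0, 0, -0.1, 0, 0, 0], [0, 0, 0, -0.1, 0, 0, 0], [0, 0, 0, -0.1, 0, 0, 0]]]}}

```text
time_s: 10.25
tcp_pos: [0.5065, 0.1084, 0.0476]
ee_rot: [[-0.999, 0.036, 0.002], [0.036, 0.999, -0.001], [-0.002, -0.001, -1.0]]
wrist_force: [-8.9, 1.4, 23.1]
gripper_width: 0.32
```

Emit:
{"method": "apply_moves", "body": {"plan": [[[0, -0.03, 0, -0.08, 0, 0, 0], [0, -0.03, 0, -0.08, 0, 0, 0]]]}}

```text
time_s: 10.42
tcp_pos: [0.5063, 0.1085, 0.0479]
ee_rot: [[-0.999, 0.034, 0.006], [0.034, 0.999, -0.001], [-0.006, -0.001, -1.0]]
wrist_force: [-1.8, -1.4, 11.2]
gripper_width: 0.319
```

Run:
```python
from h import *
for n in ('scene','side','wrist'):
    c=capture(n); s=sense(); print(s['tcp_pos'],s['wrist_force'],s['gripper_width'],s['time_s'])
    if n=='scene': A=cv2.resize(c['pixels'][205:285,225:325],None,fx=4,fy=4,interpolation=cv2.INTER_CUBIC)
    if n=='side': B=cv2.resize(c['pixels'][190:270,245:345],None,fx=4,fy=4,interpolation=cv2.INTER_CUBIC)
    if n=='wrist': save('w5.png',c['pixels'])
save('ss5.png',np.hstack([A,B]))
for i in range(6): c=capture('side')
s=sense(); print(s['tcp_pos'],s['wrist_force'],s['moment'],s['joint_velocities'].round(2))
```

```text
[0.50634228 0.10847779 0.04783987] [-1.99543731 -1.56229023 12.50404448] 0.31281488262162654 10.4667
[0.50636781 0.10845797 0.04785662] [-3.26606371 -1.01970646 12.78344265] 0.3209815949905243 10.5167
[0.50635786 0.10847263 0.04784624] [-3.51351991 -0.84497189 12.90244686] 0.32393978305663523 10.5667
[0.50635765 0.10847158 0.04783853] [-4.0836945  -0.47141797 12.06046433] [-0.31601931  0.89197987  0.0518491 ] [ 0.08  0.04  0.02 -0.02 -0.04 -0.  ]
```

View pics/ss5.png

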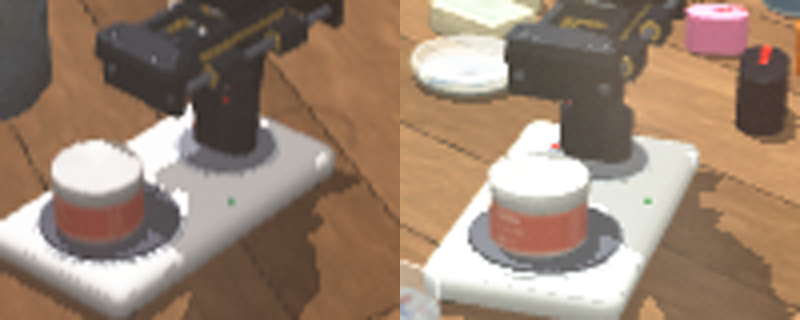

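View pics/w5.png

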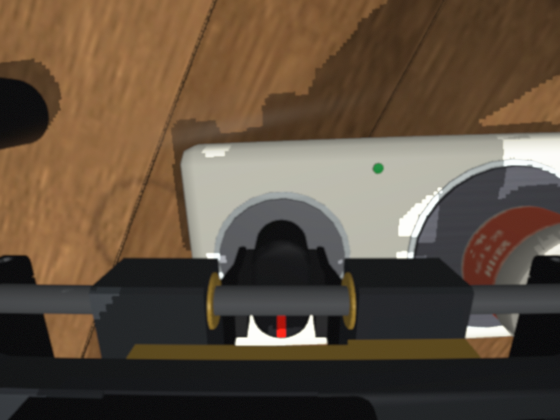

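Emit:
{"method": "apply_moves", "body": {"plan": [[[0, -0.02, 0, -0.14, 0.001, 0.006, 0], [0, -0.02, 0, -0.14, 0, 0, 0]]]}}

```text
time_s: 11.03
tcp_pos: [0.5066, 0.1085, 0.0475]
ee_rot: [[-1.0, 0.031, 0.003], [0.031, 1.0, -0.001], [-0.003, -0.001, -1.0]]
wrist_force: [-10.7, -0.3, 28.0]
gripper_width: 0.324
```

Run:
```python
from h import *
for i in range(20):
    c=capture('side')
    if i%4==0: s=sense(); print(s['tcp_pos'].round(4),s['wrist_force'].round(1),round(s['gripper_width'],3),s['ee_rot'][:,2].round(3),s['time_s'])
save('side6.png',cv2.resize(c['pixels'][170:280,230:370],None,fx=5,fy=5,interpolation=cv2.INTER_CUBIC))
```

```text
[0.5065 0.1085 0.0476] [-8.4 -0.1 25.4] 0.321 [ 0.003 -0.001 -1.   ] 11.0833
[0.5065 0.1085 0.0476] [-7.  -0.2 25.1] 0.317 [ 0.003 -0.001 -1.   ] 11.2833
[0.5066 0.1085 0.0476] [-8.6 -0.8 25.4] 0.321 [ 0.004 -0.001 -1.   ] 11.4833
[0.5065 0.1085 0.0476] [-8.4 -0.5 25.2] 0.318 [ 0.004 -0.001 -1.   ] 11.6833
[0.5065 0.1085 0.0476] [-8.7 -0.5 25.6] 0.319 [ 0.003 -0.001 -1.   ] 11.8833
```

View pics/side6.png

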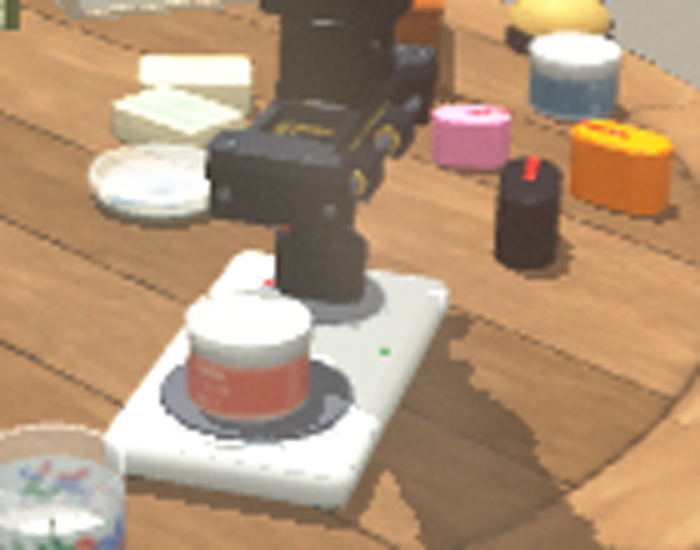

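```bash
python3 -c "
from station import *
print(finish_job())"
```

```text
the job is handed in; nothing more can be done
None
```

The knob is on the shaft, pressed down to its stop and still gripped. I handed the job in that way at about 11.9 s of the 40 s.

- **What I did:** I picked up the smaller black knob and turned it about 22° to match the red mark. It then slid onto the D-shaft with almost no force. The spring took up close to where the bore end should meet the shaft tip, and I pressed on to the end of travel.
- **Last checks:** For the last 0.8 s the tool held still at z = 47.6 mm, where I had expected about 48.4 mm. The downward push was about 25 N, and going from 12 N to 25 N moved it only about 0.2 mm, so it is against the stop. The finger opening stayed at about 28 mm, and the fingertips were about 6–7 mm above the dial.
- **Other objects:** In the last side picture, the tins, the soaps, the glass candle and the look-alike knobs appear where they were.
- **What was not exact:**
  - A steady sideways force of about 8 N on the gripper remained, from a position error of a millimetre or so.
  - My readings of the dial's direction ranged from −1.5° to −4°, so I aimed for about −2.3°. The knob ended at about −1.8°, well inside the 8° tolerance.
  - I could not read the shaft's travel directly; that it is fully down is judged from height and force.

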